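# Lay out the blue tone scale

### The arm

A 6-joint arm with a two-finger parallel gripper is mounted at the origin on the work surface. World frame = base frame: x ahead of the robot, y to its left, z up, the work surface at z = 0. Lengths are in m, angles in rad, forces in N, time in s.
With the tool pointing down it reaches from about 0.375 to 0.975 m from the base axis. Payload 3.8 kg.
Tool frame: the origin (TCP) lies midway between the tips of the shut fingers; the grasp point (between the pads) lies 19 mm behind it; z points along the fingers, y is the line along which they close (so a half turn about z gives the same grasp; the last joint's range is limited). The gripper opens to 85 mm and grips with 20 to 120 N. Pads are 22 mm wide; open, the fingers measure 114 mm over their backs; the gripper's body (76 mm by 85 mm) begins 54 mm behind the grasp point. The pads swing forward as they close: fully open they stand 13 mm farther back than shut.
Start: joints at [-1.245, 0.264, 1.604, -0, 1.274, -0.037], TCP at [0.24, -0.631, 0.231] pointing down, gripper open.
Joint ranges: [-2.63, 2.63], [-0.94, 2.18], [0.31, 2.57], [-1.31, 4.45], [0, 2.66], [-2.55, 2.55]. Speed limits (rad/s): [2.57, 2.57, 3.14, 3.14, 3.14, 3.14].

### API

Orientations are given as a rotation vector (axis times angle).
In Python, from workcell import bot, cams gives the robot as it stands.
- The arm moves only by the tool play_rows, never from a script. Its argument "rows" is a list of rows, each a list of 2 entries, a list of its own where there are three numbers: the shift along the tool's x, y, z scaled (see below), then the turn, a rotation vector about the tool's x, y, z scaled (see below). A call has 1 to 20 rows; each row is the pose to reach, as a shift and turn from the pose commanded when the call began, along the tool's axes at that moment; what a row does not reach only later rows make up. The controller multiplies each number of a shift by 250 mm and each number of a turn by 45 degrees. A row lasts 1/12 s, in which the tool goes at most 41.7 mm and 7.16 degrees, less where a joint would pass 70% of its speed; a pose out of reach is approached as far as the arm can. A call with a number of a shift or a turn outside -1 to 1 is refused whole. A call with a gripper value outside its range is refused whole. "claw" is the opening, from -1 (shut) to 1 (fully open), set as the call begins (left out, the last holds). The fingers move at their own pace and stop on an object; "newtons" is the grip in N (left out, the last holds). Time passes only in rows, so rows that repeat a pose let the fingers close. It gives the time, the measured TCP pose, the force, the opening and the grip force at its end, in the units of the state.
- bot.read_state(): the state, without advancing time (a new reading comes with each control period).
- cams.read_camera(name): name is "side" or "top" or "wrist"; returns a dict with "image" (480x640x3 uint8, red, green, blue), "K" (3x3 intrinsics, pixels), "T" (4x4, takes a point from camera to world coordinates); the wrist camera has in their place "mount" (4x4, takes a point from camera to tool coordinates, whose origin is the TCP and whose axes are the flange's). Camera axes: x right, y down, z forward; pixel columns grow to the right and rows downward; lengths in m; the calibration is good to about 2 mm. A picture is of the moment at which its call begins: read the wrist's pose just before it. There is no depth.
- bot.finish_job(): hands the job in; it is judged then, once.
The state is a dict: "time": time; "q": joint angles; "joint_vel": joint speeds; "joint_torque": joint torques, N m; "tool_pos": TCP position; "tcp_rot": TCP orientation; "wrist_force": force on the tool from outside, world axes, zero at the start; "torque": the same for the moment, N m; "width": opening from 0.0 (shut) to 1.0 (fully open); "grip_force": force on a finger pad.
Only numpy, scipy, OpenCV 4.12 (cv2) and the standard library are available. Lean on these libraries where they do the work, as an engineer would, in place of code of your own. Each camera call takes 0.05 s, during which the arm holds its last target. There are 200 camera calls.

### The job

Set up the tone scale on the plywood board: stand the four blue paint jars upright on the four brown round marks, one centred on each, in order of shade, with the palest next to the white tile and the darkest next to the black tile. Leave the pot of brushes standing where it is.

Things in the scene. Friction and masses are not known exactly. Their poses are not given: they have to be found in the camera images.
- jar_pale: blue paint jar, the palest (very pale blue) of four: upright cylinder 50 mm across, 70 mm tall, lid of the same colour, 0.12-0.26 kg, loose. It starts on the table in an arc of seven jars round the robot, among red, ochre and green ones of the same form, centres as close as 70 mm: room for fingers is towards and away from the robot. Origin: centre of its underside; z up
- jar_light: blue paint jar, the second palest (sky blue) of four: upright cylinder 50 mm across, 70 mm tall, lid of the same colour, 0.12-0.26 kg, loose. It starts on the table in an arc of seven jars round the robot, among red, ochre and green ones of the same form, centres as close as 70 mm: room for fingers is towards and away from the robot. Origin: centre of its underside; z up
- jar_mid: blue paint jar, the second darkest (strong blue) of four: upright cylinder 50 mm across, 70 mm tall, lid of the same colour, 0.12-0.26 kg, loose. It starts on the table in an arc of seven jars round the robot, among red, ochre and green ones of the same form, centres as close as 70 mm: room for fingers is towards and away from the robot. Origin: centre of its underside; z up
- jar_dark: blue paint jar, the darkest (near-black navy) of four: upright cylinder 50 mm across, 70 mm tall, lid of the same colour, 0.12-0.26 kg, loose. It starts on the table in an arc of seven jars round the robot, among red, ochre and green ones of the same form, centres as close as 70 mm: room for fingers is towards and away from the robot. Origin: centre of its underside; z up
- mark_a: brown disc 70 mm across, 2 mm thick, fixed on the tone board (plywood 470 x 110 x 12 mm, flat on the table beyond the jars): the outer mark at the +y (robot's left) end. The marks lie in a straight row, 85 mm apart, in the order a, b, c, d towards -y. Origin: centre of its underside, 12 mm above the table; a jar stands on it 14 mm above the table. y axis: along the row; x: across the board
- mark_b: brown disc 70 mm across, 2 mm thick, fixed on the tone board (plywood 470 x 110 x 12 mm, flat on the table beyond the jars): the inner mark next to a. The marks lie in a straight row, 85 mm apart, in the order a, b, c, d towards -y. Origin: centre of its underside, 12 mm above the table; a jar stands on it 14 mm above the table. y axis: along the row; x: across the board
- mark_c: brown disc 70 mm across, 2 mm thick, fixed on the tone board (plywood 470 x 110 x 12 mm, flat on the table beyond the jars): the inner mark next to d. The marks lie in a straight row, 85 mm apart, in the order a, b, c, d towards -y. Origin: centre of its underside, 12 mm above the table; a jar stands on it 14 mm above the table. y axis: along the row; x: across the board
- mark_d: brown disc 70 mm across, 2 mm thick, fixed on the tone board (plywood 470 x 110 x 12 mm, flat on the table beyond the jars): the outer mark at the -y (robot's right) end. The marks lie in a straight row, 85 mm apart, in the order a, b, c, d towards -y. Origin: centre of its underside, 12 mm above the table; a jar stands on it 14 mm above the table. y axis: along the row; x: across the board
- white_tile: white swatch tile, 90 x 45 x 3 mm, fixed flat on one end of the tone board, in line with the marks and 72.5 mm from the centre of the nearest one; a black tile like it lies at the board's other end. Which end is white changes from start to start. Origin: centre of its underside; y along the row
- brush_pot: teal pot of brushes, pot 72 mm across and 95 mm tall, brushes up to 195 mm high, standing loose at the robot's left beyond the jars, 0.45 kg. To be left alone. Origin: centre of its underside

How it is judged:
By the outcome, as a careful person would: the job done as asked, in the order asked, and still so for the second after the job is handed in, with the robot touching nothing.
It also fails if it takes over 96 s, if anything falls off the work surface, if the arm or the gripper's body presses on something with over 40 N, if the wrist force passes 120 N, or if a joint passes its speed limit or range.

## Working session

There is one attempt and no reset: what is moved stays moved. The work goes in short steps, Python scripts to look and compute and a tool call to move; the robot and the scene stay as the last step left them, time stands still between calls to the robot, and variables do not carry over. Pictures are saved under pics/ and viewed, at most 14 in all, crops included, and the job is handed in when it is done.

Besides the shell and the picture viewer there is one more tool, called after "Emit:" as name(argument=value, ...) on one line, values as JSON. play_rows: Moves the arm, as the interface text tells. Its arguments: {"type":"object","properties":{"rows":{"type":"array","items":{"type":"array"}},"claw":{"type":"number"},"newtons":{"type":"number"}},"required":["rows"]}

```bash
mkdir -p pics; ls
python3 - <<'E'
from workcell import bot, cams
import cv2, numpy as np
s=bot.read_state(); print(s['time'],s['tool_pos'],s['tcp_rot'],s['width'])
np.set_printoptions(precision=4,suppress=True)
for n in ['top','side']:
    c=cams.read_camera(n); print(n,c['K'],c['T']); cv2.imwrite(f'pics/{n}0.png',c['image'][:,:,::-1]); np.savez(f'{n}0.npz',**c)
E
```

```text
pics
0.0 [ 0.23932173 -0.63036866  0.22995628] [-3.08785545e+00 -5.66314643e-01  4.92948273e-04] 0.9986540636087051
top [[521.7249   0.     320.5932]
 [  0.     521.7249 238.5917]
 [  0.       0.       1.    ]] [[ 0.0041 -0.9983  0.0589  0.4258]
 [-0.9999 -0.0049 -0.0132  0.086 ]
 [ 0.0135 -0.0589 -0.9982  1.3723]
 [ 0.      0.      0.      1.    ]]
side [[582.9482   0.     327.7502]
 [  0.     582.9482 232.8179]
 [  0.       0.       1.    ]] [[-0.9365 -0.2468  0.249   0.1898]
 [-0.3506  0.6704 -0.654   0.9707]
 [-0.0055 -0.6998 -0.7144  0.9982]
 [ 0.      0.      0.      1.    ]]
```

View pics/top0.png

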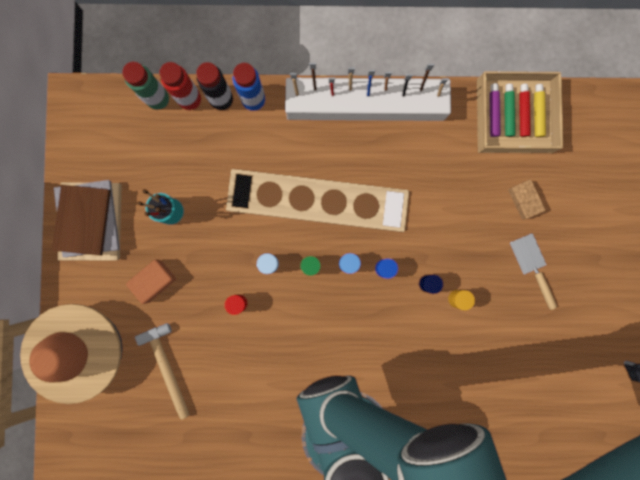

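View pics/side0.png

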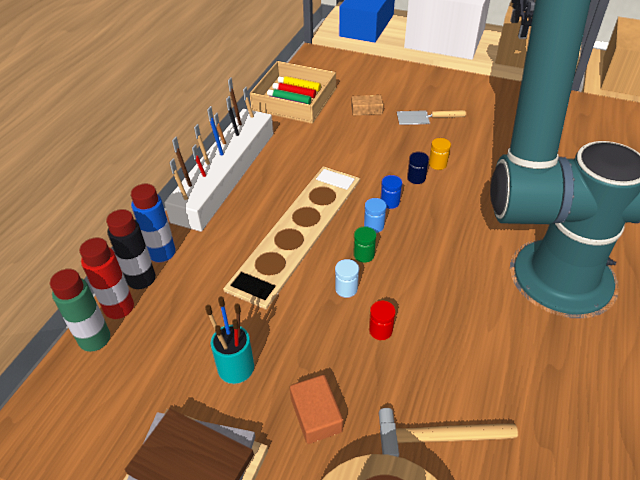

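The top view shows the jars from left (+y) to right: red (235,304), pale (267,263), green (311,265), light (349,263), mid (387,268), dark (431,284), ochre (463,300). The black tile is at (243,191) and the white tile at (394,210). White is at the -y end, so the order is pale→d, light→c, mid→b, dark→a. The side view agrees.

```bash
cat > h.py <<'E'
import cv2, numpy as np
from scipy.spatial.transform import Rotation as R
np.set_printoptions(precision=4,suppress=True)
def cast(uv,K,T,z):
    d=T[:3,:3]@np.linalg.inv(K)@np.array([uv[0],uv[1],1.]); o=T[:3,3]
    return o+d*(z-o[2])/d[2]
def blob(mask,near=None,amin=60):
    """contours big enough, as (centre of min. rect, area, contour)"""
    m=cv2.morphologyEx(mask.astype(np.uint8)*255,cv2.MORPH_OPEN,np.ones((3,3)))
    cs=[c for c in cv2.findContours(m,cv2.RETR_EXTERNAL,cv2.CHAIN_APPROX_NONE)[0] if cv2.contourArea(c)>amin]
    return [(np.array(cv2.minAreaRect(c)[0]),cv2.contourArea(c),c) for c in cs]
def cmd(p,yaw_y,bot):
    """shift/turn entries to put TCP at p, pointing down, tool y at heading yaw_y (or +180)"""
    s=bot.read_state(); R0=R.from_rotvec(s['tcp_rot']); sh=R0.inv().apply(np.array(p)-s['tool_pos'])/.25
    y=np.array([np.cos(yaw_y),np.sin(yaw_y),0]); z=np.array([0,0,-1.])
    Rt=R.from_matrix(np.c_[np.cross(y,z),y,z]); tn=(R0.inv()*Rt).as_rotvec()/(np.pi/4)
    return sh,tn
E
python3 - <<'E'
from h import *
d=np.load('top0.npz'); im=d['image']; K,T=d['K'],d['T']
hsv=cv2.cvtColor(im,cv2.COLOR_RGB2HSV)
for n,u,v in [('pale',267,263),('light',349,263),('mid',387,268),('dark',431,284),('green',311,265),('a',269,194),('b',301,198),('c',333,202),('d',366,206),('white',394,210),('black',243,191)]: print(n,im[v,u],hsv[v,u])
H,S,V=[hsv[...,i].astype(int) for i in range(3)]
m=(H>95)&(H<130)&(S>50)
for c,a,k in blob(m):
    if 240<c[0]<450 and 240<c[1]<310: print('jar',c,a,cast(c,K,T,.037))
m=(abs(im.astype(int)-im[194,269]).sum(2)<45)
for c,a,k in blob(m,amin=200):
    if 250<c[0]<390 and 180<c[1]<225: print('mark',cv2.fitEllipse(k),a,cast(cv2.fitEllipse(k)[0],K,T,.014))
E
```

```text
pale [178 200 220] [104  49 220]
light [108 158 208] [105 123 208]
mid [ 36  85 176] [110 203 176]
dark [17 26 64] [114 187  64]
green [ 46 130  71] [ 69 165 130]
a [126  87  58] [ 13 138 126]
b [127  86  56] [ 13 143 127]
c [126  86  56] [ 13 142 126]
d [126  87  55] [ 14 144 126]
white [223 217 216] [  4   8 223]
black [24 23 23] [ 0 11 24]
jar [431. 284.] 268.0 [ 0.3896 -0.2146  0.037 ]
jar [386. 268.] 320.0 [ 0.43   -0.0994  0.037 ]
jar [349.5 263. ] 308.0 [ 0.4424 -0.0059  0.037 ]
mark ((365.7230224609375, 205.5546417236328), (23.079811096191406, 23.37743377685547), 105.69742584228516) 422.0 [ 0.5933 -0.0499  0.014 ]
mark ((333.5021057128906, 201.642578125), (23.16968536376953, 23.339656829833984), 93.10559844970703) 423.0 [0.6031 0.0346 0.014 ]
mark ((301.3077392578125, 197.65525817871094), (23.044506072998047, 23.109703063964844), 14.863795280456543) 416.5 [0.6131 0.119  0.014 ]
mark ((268.97900390625, 193.94190979003906), (22.736316680908203, 23.017515182495117), 37.35386657714844) 409.5 [0.6224 0.2036 0.014 ]
```

Run:
```python
from h import *
for n,box in [('top',(240,450,240,310)),('side',(320,440,140,310))]:
    d=np.load(n+'0.npz'); im=d['image']; K,T=d['K'],d['T']
    hsv=cv2.cvtColor(cv2.GaussianBlur(im,(3,3),0),cv2.COLOR_RGB2HSV); H,S,V=[hsv[...,i].astype(int) for i in range(3)]
    for c,a,k in blob((H>95)&(H<130)&(S>30)&(V>25)):
        if box[0]<c[0]<box[1] and box[2]<c[1]<box[3]:
            m=cv2.moments(k); g=np.array([m['m10'],m['m01']])/m['m00']
            print(n,c,g,a,cast(c,K,T,.036)[:2],cast(g,K,T,.038)[:2])
```

```text
top [431.  283.5] [431.1433 283.4562] 260.5 [ 0.3909 -0.2149] [ 0.391  -0.2148]
top [386. 268.] [386.4255 267.9906] 320.0 [ 0.43   -0.0996] [ 0.43   -0.1004]
top [267.5 263.5] [267.4387 263.3397] 262.5 [0.4403 0.2037] [0.4406 0.2037]
top [349.5 263. ] [349.3933 262.957 ] 314.0 [ 0.4424 -0.006 ] [ 0.4425 -0.0056]
side [347. 278.] [346.4911 277.615 ] 694.0 [0.4389 0.2027] [0.4397 0.2037]
side [382.5743 201.8528] [382.7119 202.4627] 1109.0 [ 0.437  -0.0552] [ 0.4355 -0.0511]
side [417.6646 167.5183] [417.5412 167.337 ] 449.0 [ 0.3896 -0.2126] [ 0.3897 -0.2107]
```

```bash
cat > go.py <<'E'
import sys
from h import *
from workcell import bot
J=dict(pale=(.44,.2035),light=(.4425,-.0057),mid=(.43,-.1002),dark=(.3905,-.2145))
M=dict(d=(.5933,-.0499),c=(.6031,.0346),b=(.6131,.119),a=(.6224,.2036))
n,z=sys.argv[1],float(sys.argv[2]); p=J.get(n) or M[n]
yaw=np.arctan2(p[1],p[0]) if n in J else np.arctan2(-.0291,.2535)
print(*cmd((*p,z),yaw,bot))
E
python3 go.py dark 0.14
```

```text
[ 1.1557 -1.3401  0.3631] [-0.0025 -0.001  -0.8985]
```

Emit:
play_rows(rows=[[[0.1,-0.1,0.03],[0,0,-0.08]],[[0.2,-0.23,0.06],[0,0,-0.2]],[[0.3,-0.35,0.1],[0,0,-0.3]],[[0.4,-0.46,0.13],[0,0,-0.4]],[[0.5,-0.58,0.16],[0,0,-0.5]],[[0.6,-0.7,0.2],[0,0,-0.6]],[[0.7,-0.81,0.23],[0,0,-0.7]],[[0.8,-0.93,0.26],[0,0,-0.8]],[[0.8,-0.93,0.26],[0,0,-0.9]],[[0.8,-0.93,0.26],[0,0,-0.9]]], claw=1, newtons=40)

```text
time: 0.93
tool_pos: [0.3439, -0.34, 0.1651]
tcp_rot: [-2.696, -1.608, 0.001]
wrist_force: [-0.1, -0.6, -0.4]
width: 1.0
grip_force: 0.0
```

```bash
python3 go.py dark 0.14
```

```text
[ 0.5302 -0.0747  0.101 ] [-0.0028 -0.001   0.0086]
```

Emit:
play_rows(rows=[[[0.14,-0.02,0.03],[0,0,0]],[[0.28,-0.04,0.06],[0,0,0]],[[0.4,-0.06,0.1],[0,0,0.01]],[[0.53,-0.075,0.1],[0,0,0.01]],[[0.53,-0.075,0.1],[0,0,0.01]],[[0.53,-0.075,0.1],[0,0,0.01]]])

```text
time: 1.43
tool_pos: [0.3917, -0.2173, 0.1414]
tcp_rot: [2.708, 1.591, -0.0]
wrist_force: [-0.4, -0.8, 0.0]
width: 1.0
grip_force: 0.0
```

```bash
python3 go.py dark 0.024
python3 - <<'E'
from h import *
from workcell import bot,cams
s=bot.read_state(); c=cams.read_camera('wrist'); print(s['time'],s['tool_pos'],c['K'],c['mount'])
cv2.imwrite('pics/w1.png',c['image'][:,:,::-1])
E
```

```text
[ 0.0075 -0.01    0.4696] [ 0.0006  0.0006 -0.0077]
1.4333 [ 0.3917 -0.2173  0.1414] [[336.6874   0.     322.239 ]
 [  0.     336.6874 244.9605]
 [  0.       0.       1.    ]] [[-0.0007 -0.9575 -0.2884  0.0728]
 [ 1.     -0.0004 -0.001  -0.0001]
 [ 0.0009 -0.2884  0.9575 -0.1414]
 [ 0.      0.      0.      1.    ]]
```

View pics/w1.png

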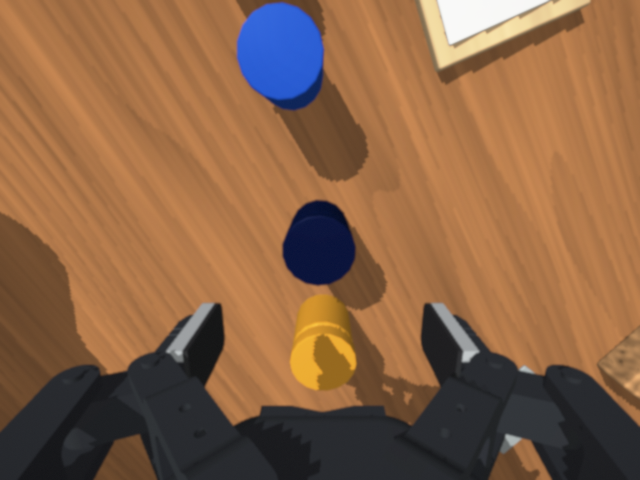

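The wrist view shows the dark jar's lid near (319,249), between the ochre lid at (323,362) and the mid jar's lid at (281,47). I'll cast the dark lid onto z=0.07 to check the position.

```bash
cat >> h.py <<'E'
def wristT(s,c):
    Tt=np.eye(4); Tt[:3,:3]=R.from_rotvec(s['tcp_rot']).as_matrix(); Tt[:3,3]=s['tool_pos']; return Tt@c['mount']
E
python3 - <<'E'
from h import *
from workcell import bot,cams
s=bot.read_state(); c=cams.read_camera('wrist'); T=wristT(s,c)
for uv in [(319,249),(281,47),(323,362)]: print(uv,cast(uv,c['K'],T,.07))
Ti=np.linalg.inv(T)
for p in [(.3905,-.2145),(.43,-.1002)]:
    for z in (.07,0):
        q=c['K']@(Ti@np.array([*p,z,1]))[:3]; print(p,z,q[:2]/q[2])
E
```

```text
(319, 249) [ 0.3924 -0.212   0.07  ]
(281, 47) [ 0.4321 -0.0981  0.07  ]
(323, 362) [ 0.352  -0.2897  0.07  ]
(0.3905, -0.2145) 0.07 [318.3731 253.4359]
(0.3905, -0.2145) 0 [319.2595 228.0803]
(0.43, -0.1002) 0.07 [279.8205  52.7742]
(0.43, -0.1002) 0 [290.8876  76.3898]
```

```bash
sed -i 's/mid=(.43,-.1002),dark=(.3905,-.2145)/mid=(.431,-.099),dark=(.3915,-.2133)/' go.py; python3 go.py dark 0.024
```

```text
[ 0.0193 -0.0113  0.4709] [ 0.0015  0.0009 -0.0147]
```

Emit:
play_rows(rows=[[[0.02,-0.01,0.05],[0,0,0]],[[0.02,-0.01,0.15],[0,0,0]],[[0.02,-0.01,0.25],[0,0,0]],[[0.02,-0.01,0.35],[0,0,0]],[[0.02,-0.01,0.43],[0,0,0]],[[0.02,-0.01,0.47],[0,0,0]],[[0.02,-0.01,0.47],[0,0,0]],[[0.02,-0.01,0.47],[0,0,0]]])

```text
time: 2.2
tool_pos: [0.3913, -0.2129, 0.0239]
tcp_rot: [-2.71, -1.588, 0.001]
wrist_force: [0.8, 0.2, 0.1]
width: 0.996
grip_force: 0.0
```

Emit:
play_rows(rows=[[[0,0,0],[0,0,0]],[[0,0,0],[0,0,0]],[[0,0,0],[0,0,0]],[[0,0,0],[0,0,0]],[[0,0,0],[0,0,0]],[[0,0,0],[0,0,0]],[[0,0,0],[0,0,0]],[[0,0,0],[0,0,0]]], claw=-1, newtons=40)

```text
time: 2.87
tool_pos: [0.3927, -0.2127, 0.0253]
tcp_rot: [2.707, 1.59, 0.002]
wrist_force: [-2.1, -0.6, 5.5]
width: 0.577
grip_force: 41.1
```

```bash
python3 go.py a 0.15
```

```text
[ 1.9018 -0.007  -0.4997] [ 0.0033  0.0012 -0.5021]
```

Emit:
play_rows(rows=[[[0,0,-0.06],[0,0,0]],[[0,0,-0.18],[0,0,0]],[[0,0,-0.3],[0,0,0]],[[0,0,-0.42],[0,0,0]],[[0.06,0,-0.5],[0,0,-0.04]],[[0.16,0,-0.5],[0,0,-0.1]],[[0.28,0,-0.5],[0,0,-0.15]],[[0.4,0,-0.5],[0,0,-0.2]],[[0.52,0,-0.5],[0,0,-0.25]],[[0.64,0,-0.5],[0,0,-0.3]],[[0.76,0,-0.5],[0,0,-0.35]],[[0.88,0,-0.5],[0,0,-0.4]],[[0.96,0,-0.5],[0,0,-0.45]],[[1.0,0,-0.5],[0,0,-0.5]],[[1.0,0,-0.5],[0,0,-0.5]]])

```text
time: 4.12
tool_pos: [0.5139, 0.008, 0.1488]
tcp_rot: [-2.342, -2.093, -0.001]
wrist_force: [-1.1, -0.4, -2.3]
width: 0.576
grip_force: 42.1
```

```bash
python3 go.py a 0.15
```

```text
[ 0.826   0.344  -0.0047] [ 0.0002 -0.0004  0.0028]
```

Emit:
play_rows(rows=[[[0.06,0.025,0],[0,0,0]],[[0.16,0.07,0],[0,0,0]],[[0.28,0.12,0],[0,0,0]],[[0.4,0.17,0],[0,0,0]],[[0.52,0.22,0],[0,0,0]],[[0.64,0.27,0],[0,0,0]],[[0.74,0.31,0],[0,0,0]],[[0.8,0.33,0],[0,0,0]],[[0.825,0.343,0],[0,0,0]],[[0.825,0.343,0],[0,0,0]],[[0.825,0.343,0],[0,0,0]],[[0.825,0.343,0],[0,0,0]]])

```text
time: 5.12
tool_pos: [0.6216, 0.1996, 0.1485]
tcp_rot: [-2.348, -2.087, 0.003]
wrist_force: [0.3, 1.4, -1.6]
width: 0.573
grip_force: 42.1
```

```bash
python3 go.py a 0.042
python3 - <<'E'
from h import *
from workcell import bot,cams
s=bot.read_state(); c=cams.read_camera('wrist'); np.savez('w2.npz',T=wristT(s,c),**c)
cv2.imwrite('pics/w2.png',c['image'][:,:,::-1])
E
```

```text
[0.0169 0.0018 0.4261] [-0.0014  0.0015 -0.0039]
```

View pics/w2.png

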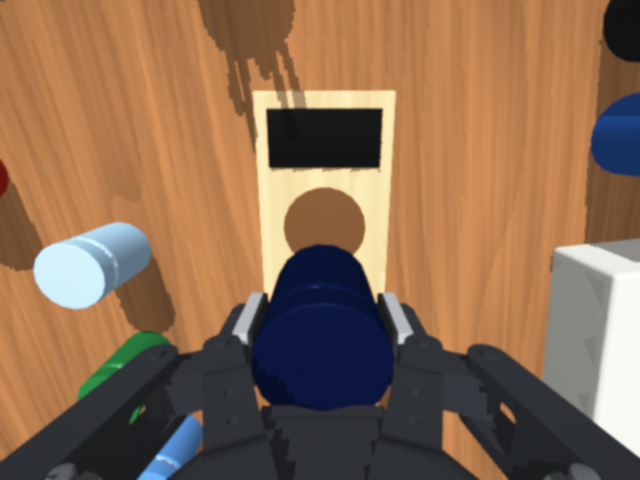

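The carried dark jar's far bottom rim is at about (324,245). Mark a peeks out above it at (324,225), and the black tile is at (324,137). I'll check mark a against the tile's position, and where the jar sits in the grip.

```bash
cat > chk.py <<'E'
import sys
from h import *
from workcell import bot,cams
d=np.load('w2.npz'); im=d['image']; K,T=d['K'],d['T']
r=cv2.cvtColor(im,cv2.COLOR_RGB2HSV)
for c,a,k in blob(im.max(2)<40,amin=3000):
    if 280<c[0]<370 and c[1]<200:
        p=cast(c,K,T,.015); print('tile',c,p,'mark a ->',p-.0725*np.array([.0291,.2535,0])/.2552)
s=bot.read_state(); y=(R.from_rotvec(s['tcp_rot']).inv())
p=cast((324,245),K,T,.1232); print('rim in tool',y.apply(p-s['tool_pos'])*1000)
E
python3 chk.py
```

```text
tile [324. 138.] [0.6313 0.2759 0.015 ] mark a -> [0.623  0.2039 0.015 ]
rim in tool [22.6268  0.343  25.4149]
```

Emit:
play_rows(rows=[[[0.023,0.003,0.05],[0,0,0]],[[0.023,0.003,0.14],[0,0,0]],[[0.023,0.003,0.23],[0,0,0]],[[0.023,0.003,0.31],[0,0,0]],[[0.023,0.003,0.37],[0,0,0]],[[0.023,0.003,0.4],[0,0,0]],[[0.023,0.003,0.42],[0,0,0]],[[0.023,0.003,0.425],[0,0,0]],[[0.023,0.003,0.425],[0,0,0]],[[0.023,0.003,0.425],[0,0,0]]])

```text
time: 6.0
tool_pos: [0.6248, 0.2072, 0.0437]
tcp_rot: [2.346, 2.088, 0.003]
wrist_force: [-0.9, -0.5, -1.8]
width: 0.574
grip_force: 42.1
```

```bash
python3 go.py a 0.0395
```

```text
[-0.0153 -0.0079  0.0168] [ 0.0024 -0.001  -0.0027]
```

```bash
cat > avg.py <<'E'
from h import *
from workcell import bot,cams
P=[]
for i in range(8):
    cams.read_camera('wrist'); P.append(bot.read_state()['tool_pos'])
P=np.array(P)*1000; print(P.mean(0),P.std(0))
E
python3 avg.py
```

```text
[624.4924 207.1254  43.5123] [0.3456 0.0834 0.3912]
```

Emit:
play_rows(rows=[[[-0.004,-0.003,0.005],[0,0,0]],[[-0.008,-0.005,0.01],[0,0,0]],[[-0.008,-0.005,0.015],[0,0,0]],[[-0.008,-0.005,0.015],[0,0,0]],[[-0.008,-0.005,0.015],[0,0,0]]])

```text
time: 6.82
tool_pos: [0.6222, 0.2049, 0.0394]
tcp_rot: [-2.347, -2.089, 0.001]
wrist_force: [-3.0, -1.1, 4.4]
width: 0.576
grip_force: 42.4
```

Emit:
play_rows(rows=[[[0,0,0],[0,0,0]],[[0,0,0],[0,0,0]],[[0,0,0],[0,0,0]],[[0,0,0],[0,0,0]],[[0,0,0],[0,0,0]],[[0,0,0],[0,0,0]]], claw=1)

```text
time: 7.32
tool_pos: [0.6224, 0.2051, 0.0387]
tcp_rot: [-2.347, -2.089, 0.0]
wrist_force: [-0.3, 0.5, 0.2]
width: 1.0
grip_force: 0.0
```

Emit:
play_rows(rows=[[[0,0,-0.06],[0,0,0]],[[0,0,-0.15],[0,0,0]],[[0,0,-0.27],[0,0,0]],[[0,0,-0.39],[0,0,0]],[[0,0,-0.44],[0,0,0]],[[0,0,-0.44],[0,0,0]]])

```text
time: 7.82
tool_pos: [0.6254, 0.206, 0.1536]
tcp_rot: [2.344, 2.086, 0.012]
wrist_force: [0.1, 1.0, -0.3]
width: 0.998
grip_force: 0.0
```

```bash
python3 go.py pale 0.15;python3 go.py mid 0.15; python3 go.py light 0.15
```

```text
[-0.096  -0.7357  0.0083] [ 0.0111 -0.0014 -0.6996]
[-1.302  -0.6311  0.0051] [ 0.0099 -0.0048  0.1394]
[-0.926  -0.6287  0.0064] [ 0.0104 -0.0037 -0.1316]
```

Emit:
play_rows(rows=[[[-0.01,-0.08,0],[0,0,-0.1]],[[-0.03,-0.22,0],[0,0,-0.2]],[[-0.05,-0.36,0],[0,0,-0.3]],[[-0.07,-0.5,0],[0,0,-0.4]],[[-0.09,-0.63,0],[0,0,-0.5]],[[-0.096,-0.71,0],[0,0,-0.6]],[[-0.096,-0.735,0],[0,0,-0.7]],[[-0.096,-0.735,0],[0,0,-0.7]],[[-0.096,-0.735,0],[0,0,-0.7]],[[-0.096,-0.735,0],[0,0,-0.7]],[[-0.096,-0.735,0],[0,0,-0.7]]])

```text
time: 8.73
tool_pos: [0.4377, 0.2025, 0.1483]
tcp_rot: [-1.694, -2.646, 0.001]
wrist_force: [0.4, 0.6, -0.1]
width: 1.001
grip_force: 0.0
```

```bash
cat > look.py <<'E'
import sys
from h import *
from workcell import bot,cams
# lid found by colour; silhouette of jar: predict & compare using its lid-end; print centre at mid height
s=bot.read_state(); c=cams.read_camera('wrist'); im=c['image']; K=c['K']; T=wristT(s,c)
cv2.imwrite(f'pics/{sys.argv[1]}.png',im[:,:,::-1])
hsv=cv2.cvtColor(cv2.GaussianBlur(im,(5,5),0),cv2.COLOR_RGB2HSV); H,S,V=[hsv[...,i].astype(int) for i in range(3)]
for q,a,k in blob((H>95)&(H<130)&(S>30)&(V>25)&(S*V>2500),amin=1500):
    m=cv2.moments(k); g=np.array([m['m10'],m['m01']])/m['m00']
    print(q,a,'rect@.04',cast(q,K,T,.04)[:2],'cen@.045',cast(g,K,T,.045)[:2])
E
python3 look.py w3; python3 go.py pale 0.025
python3 - <<'E'
from h import *
from workcell import cams
c=cams.read_camera('top'); cv2.imwrite('pics/top1.png',c['image'][:,:,::-1])
E
```

```text
[533.3562 340.0131] 5428.0 rect@.04 [0.6351 0.1988] cen@.045 [0.6281 0.2043]
[327.5 246. ] 4370.5 rect@.04 [0.4419 0.2014] cen@.045 [0.4415 0.2015]
[-0.0001  0.0097  0.4938] [-0.0004  0.     -0.0015]
```

View pics/w3.png

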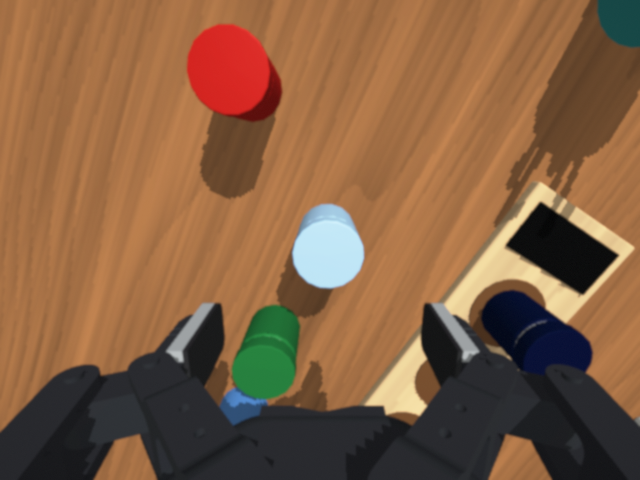

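View pics/top1.png

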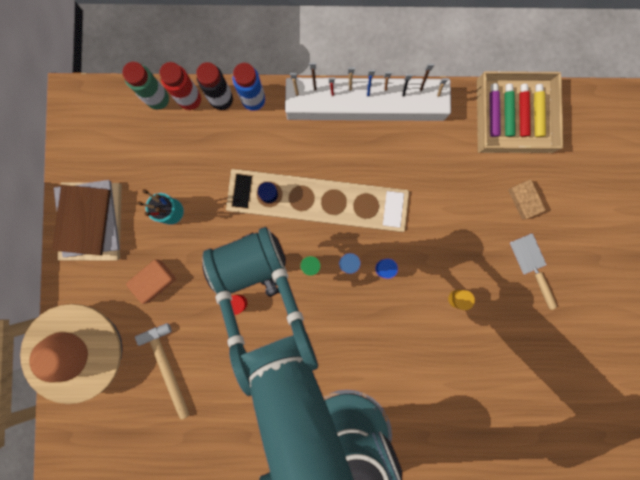

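Both views show the dark jar upright on mark a, with the pot and the other jars undisturbed. The pale jar is centred under the gripper at (328,246).

Emit:
play_rows(rows=[[[-0.005,0.01,0.05],[0,0,0]],[[-0.005,0.01,0.15],[0,0,0]],[[-0.005,0.01,0.25],[0,0,0]],[[-0.005,0.01,0.35],[0,0,0]],[[-0.005,0.01,0.44],[0,0,0]],[[-0.005,0.01,0.485],[0,0,0]],[[-0.005,0.01,0.494],[0,0,0]],[[-0.005,0.01,0.494],[0,0,0]],[[-0.005,0.01,0.494],[0,0,0]]])

```text
time: 9.58
tool_pos: [0.441, 0.2029, 0.0263]
tcp_rot: [1.692, 2.646, 0.002]
wrist_force: [-0.4, -0.1, 0.7]
width: 0.999
grip_force: 0.0
```

Emit:
play_rows(rows=[[[0,0,0],[0,0,0]],[[0,0,0],[0,0,0]],[[0,0,0],[0,0,0]],[[0,0,0],[0,0,0]],[[0,0,0],[0,0,0]],[[0,0,0],[0,0,0]],[[0,0,0],[0,0,0]],[[0,0,0],[0,0,0]]], claw=-1)

```text
time: 10.25
tool_pos: [0.441, 0.2029, 0.0267]
tcp_rot: [1.691, 2.646, 0.003]
wrist_force: [-1.0, 0.7, 6.5]
width: 0.574
grip_force: 41.0
```

Emit:
play_rows(rows=[[[0,0,-0.06],[0,0,0]],[[0,0,-0.18],[0,0,0]],[[0,0,-0.3],[0,0,0]],[[0,0,-0.42],[0,0,0]],[[0,0,-0.5],[0,0,0]],[[0,0,-0.5],[0,0,0]],[[0,0,-0.5],[0,0,0]]])

```text
time: 10.83
tool_pos: [0.4407, 0.2029, 0.1515]
tcp_rot: [1.691, 2.646, 0.004]
wrist_force: [-0.1, 0.3, -1.4]
width: 0.576
grip_force: 42.0
```

```bash
python3 go.py d 0.15
```

```text
[-1.1739  0.1293  0.0066] [ 0.0041 -0.0009  0.6975]
```

Emit:
play_rows(rows=[[[-0.06,0.01,0],[0,0,0.05]],[[-0.16,0.02,0],[0,0,0.1]],[[-0.28,0.03,0],[0,0,0.17]],[[-0.4,0.045,0],[0,0,0.24]],[[-0.52,0.06,0],[0,0,0.31]],[[-0.64,0.07,0],[0,0,0.38]],[[-0.76,0.085,0],[0,0,0.45]],[[-0.86,0.095,0],[0,0,0.52]],[[-0.92,0.1,0],[0,0,0.6]],[[-0.95,0.105,0],[0,0,0.7]],[[-0.95,0.105,0],[0,0,0.7]],[[-0.95,0.105,0],[0,0,0.7]]])

```text
time: 11.83
tool_pos: [0.5618, -0.0022, 0.1478]
tcp_rot: [-2.343, -2.087, 0.005]
wrist_force: [0.0, 0.6, -1.7]
width: 0.577
grip_force: 42.0
```

```bash
python3 go.py d 0.15
```

```text
[-0.1751  0.1471 -0.0096] [-0.0057  0.     -0.0013]
```

Emit:
play_rows(rows=[[[-0.05,0.04,0],[0,0,0]],[[-0.11,0.09,0],[0,0,0]],[[-0.16,0.13,0],[0,0,0]],[[-0.175,0.147,0],[0,0,0]],[[-0.175,0.147,0],[0,0,0]],[[-0.175,0.147,0],[0,0,0]],[[-0.175,0.147,0],[0,0,0]],[[-0.175,0.147,0],[0,0,0]]])

```text
time: 12.5
tool_pos: [0.5943, -0.0491, 0.1501]
tcp_rot: [-2.346, -2.089, 0.0]
wrist_force: [0.1, -0.3, -1.2]
width: 0.577
grip_force: 42.0
```

```bash
cat > rim.py <<'E'
import sys
from h import *
from workcell import bot,cams
# far bottom rim of the carried jar (top of its blob in the wrist picture); argv: pic name, height of TCP above jar's underside
P=[]
for i in range(4): cams.read_camera('wrist'); s=bot.read_state(); P.append(s['tool_pos'])
c=cams.read_camera('wrist'); s['tool_pos']=np.mean(P,0); im=c['image']; T=wristT(s,c)
cv2.imwrite(f'pics/{sys.argv[1]}.png',im[:,:,::-1])
hsv=cv2.cvtColor(im,cv2.COLOR_RGB2HSV); H,S,V=[hsv[...,i].astype(int) for i in range(3)]
q,a,k=max(blob((H>95)&(H<130)&(S>30)&(S*V>2500),amin=1500),key=lambda b:b[1])
v=k[:,0,1].min(); u=k[k[:,0,1]==v][:,0,0].mean()
p=cast((u,v),c['K'],T,s['tool_pos'][2]-float(sys.argv[2]))
print('pos',s['tool_pos'],'rim px',u,v,'rim in tool mm',R.from_rotvec(s['tcp_rot']).inv().apply(p-s['tool_pos'])*1000)
E
python3 rim.py w4 0.026; python3 go.py d 0.042
```

```text
pos [ 0.5945 -0.0492  0.1503] rim px 321.5 243 rim in tool mm [23.5765 -0.8587 26.0013]
[-0.0027 -0.0054  0.4336] [ 0.0001 -0.     -0.0019]
```

View pics/w4.png

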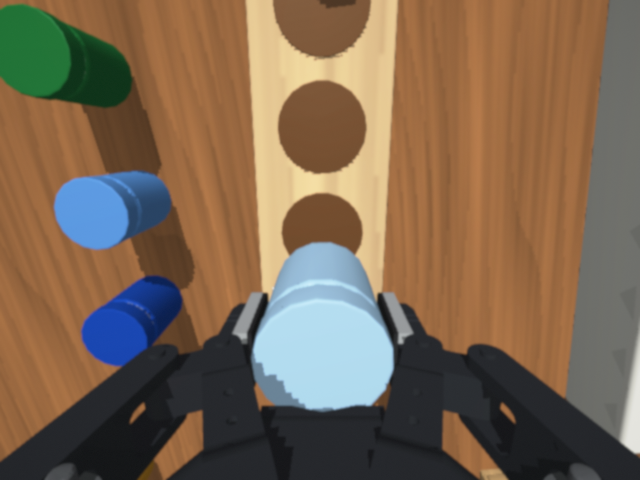

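The pale jar is held centred, with its rim at (321,243), over the board's line. Mark c, at (322,230), lies directly ahead. I'll lower it.

Emit:
play_rows(rows=[[[0.001,-0.005,0.05],[0,0,0]],[[0.001,-0.005,0.14],[0,0,0]],[[0.001,-0.005,0.23],[0,0,0]],[[0.001,-0.005,0.32],[0,0,0]],[[0.001,-0.005,0.38],[0,0,0]],[[0.001,-0.005,0.41],[0,0,0]],[[0.001,-0.005,0.43],[0,0,0]],[[0.001,-0.005,0.438],[0,0,0]],[[0.001,-0.005,0.438],[0,0,0]],[[0.001,-0.005,0.438],[0,0,0]],[[0.001,-0.005,0.438],[0,0,0]],[[0.001,-0.005,0.438],[0,0,0]]])

```text
time: 13.75
tool_pos: [0.5943, -0.0494, 0.0414]
tcp_rot: [2.346, 2.088, 0.002]
wrist_force: [-0.5, -0.4, -0.8]
width: 0.582
grip_force: 42.3
```

Emit:
play_rows(rows=[[[0,-0.003,0.002],[0,0,0]],[[0,-0.003,0.004],[0,0,0]],[[0,-0.003,0.004],[0,0,0]],[[0,-0.003,0.004],[0,0,0]]])

```text
time: 14.08
tool_pos: [0.5934, -0.0493, 0.0407]
tcp_rot: [2.346, 2.088, 0.001]
wrist_force: [-1.4, 0.5, 4.8]
width: 0.577
grip_force: 42.5
```

Emit:
play_rows(rows=[[[0,0,0],[0,0,0]],[[0,0,0],[0,0,0]],[[0,0,0],[0,0,0]],[[0,0,0],[0,0,0]],[[0,0,0],[0,0,0]],[[0,0,0],[0,0,0]]], claw=1)

```text
time: 14.58
tool_pos: [0.5928, -0.0492, 0.0396]
tcp_rot: [-2.347, -2.088, 0.0]
wrist_force: [0.3, -0.3, -0.2]
width: 0.998
grip_force: 0.0
```

Emit:
play_rows(rows=[[[0,0,-0.06],[0,0,0]],[[0,0,-0.15],[0,0,0]],[[0,0,-0.27],[0,0,0]],[[0,0,-0.39],[0,0,0]],[[0,0,-0.44],[0,0,0]],[[0,0,-0.44],[0,0,0]],[[0,0,-0.44],[0,0,0]]])

```text
time: 15.17
tool_pos: [0.5932, -0.0493, 0.15]
tcp_rot: [2.346, 2.088, 0.001]
wrist_force: [-0.9, -0.1, -0.4]
width: 0.998
grip_force: 0.0
```

```bash
python3 go.py light 0.15;python3 go.py mid 0.15
```

```text
[ 0.1033 -0.6191 -0.0008] [ 0.0018  0.0001 -0.1317]
[-0.2727 -0.6215 -0.0008] [ 0.0018 -0.0001  0.1394]
```

Emit:
play_rows(rows=[[[0.01,-0.08,0],[0,0,-0.03]],[[0.03,-0.2,0],[0,0,-0.06]],[[0.05,-0.33,0],[0,0,-0.1]],[[0.08,-0.46,0],[0,0,-0.13]],[[0.1,-0.57,0],[0,0,-0.13]],[[0.103,-0.62,0],[0,0,-0.13]],[[0.103,-0.62,0],[0,0,-0.13]],[[0.103,-0.62,0],[0,0,-0.13]],[[0.103,-0.62,0],[0,0,-0.13]],[[0.103,-0.62,0],[0,0,-0.13]]])

```text
time: 16.0
tool_pos: [0.4427, -0.0059, 0.1493]
tcp_rot: [-2.237, -2.205, 0.0]
wrist_force: [0.5, 0.2, -0.0]
width: 1.0
grip_force: 0.0
```

```bash
python3 look.py w5; python3 go.py light 0.026
```

```text
[308.5 347. ] 4577.5 rect@.04 [ 0.4289 -0.0994] cen@.045 [ 0.4299 -0.098 ]
[518.7352 302.0501] 6565.0 rect@.04 [ 0.6022 -0.0596] cen@.045 [ 0.6014 -0.0553]
[320.6 243.3] 4511.5 rect@.04 [ 0.4408 -0.0071] cen@.045 [ 0.4423 -0.0061]
[ 0.001  -0.001   0.4939] [-0.0005  0.0001 -0.002 ]
```

Wrist and top estimates of the light jar agree to about 1 mm, so I descend.

Emit:
play_rows(rows=[[[-0.001,-0.002,0.05],[0,0,0]],[[-0.001,-0.002,0.15],[0,0,0]],[[-0.001,-0.002,0.25],[0,0,0]],[[-0.001,-0.002,0.35],[0,0,0]],[[-0.001,-0.002,0.44],[0,0,0]],[[-0.001,-0.002,0.485],[0,0,0]],[[-0.001,-0.002,0.494],[0,0,0]],[[-0.001,-0.002,0.494],[0,0,0]],[[-0.001,-0.002,0.494],[0,0,0]]])

```text
time: 16.8
tool_pos: [0.4425, -0.0061, 0.0268]
tcp_rot: [2.237, 2.205, 0.001]
wrist_force: [-0.5, -0.2, 0.5]
width: 1.002
grip_force: 0.0
```

Emit:
play_rows(rows=[[[0,0,0],[0,0,0]],[[0,0,0],[0,0,0]],[[0,0,0],[0,0,0]],[[0,0,0],[0,0,0]],[[0,0,0],[0,0,0]],[[0,0,0],[0,0,0]],[[0,0,0],[0,0,0]],[[0,0,0],[0,0,0]]], claw=-1)

```text
time: 17.47
tool_pos: [0.4426, -0.006, 0.0275]
tcp_rot: [2.236, 2.204, 0.002]
wrist_force: [0.2, 1.8, 6.3]
width: 0.575
grip_force: 41.1
```

Emit:
play_rows(rows=[[[0,0,-0.06],[0,0,0]],[[0,0,-0.18],[0,0,0]],[[0,0,-0.3],[0,0,0]],[[0,0,-0.42],[0,0,0]],[[0,0,-0.5],[0,0,0]],[[0,0,-0.5],[0,0,0]],[[0,0,-0.5],[0,0,0]]])

```text
time: 18.05
tool_pos: [0.442, -0.006, 0.1519]
tcp_rot: [2.236, 2.204, 0.003]
wrist_force: [-1.0, -0.2, -3.3]
width: 0.577
grip_force: 42.5
```

```bash
python3 go.py c 0.15
```

```text
[0.1715 0.6419 0.0094] [0.0033 0.     0.1274]
```

Emit:
play_rows(rows=[[[0.015,0.06,0],[0,0,0.03]],[[0.05,0.18,0],[0,0,0.06]],[[0.08,0.3,0],[0,0,0.1]],[[0.11,0.42,0],[0,0,0.127]],[[0.145,0.54,0],[0,0,0.127]],[[0.165,0.62,0],[0,0,0.127]],[[0.172,0.642,0],[0,0,0.127]],[[0.172,0.642,0],[0,0,0.127]],[[0.172,0.642,0],[0,0,0.127]],[[0.172,0.642,0],[0,0,0.127]],[[0.172,0.642,0],[0,0,0.127]]])

```text
time: 18.97
tool_pos: [0.6007, 0.0345, 0.1505]
tcp_rot: [-2.344, -2.09, 0.003]
wrist_force: [-0.8, -0.2, -1.6]
width: 0.572
grip_force: 42.6
```

```bash
python3 rim.py w6 0.0268; python3 go.py c 0.0415
```

```text
pos [0.6016 0.0345 0.1513] rim px 319.5 238 rim in tool mm [26.0445 -1.8961 26.8008]
[0.0003 0.0032 0.4408] [ 0.0007 -0.0001  0.0002]
```

Emit:
play_rows(rows=[[[-0.002,0.004,0.05],[0,0,0]],[[-0.002,0.004,0.14],[0,0,0]],[[-0.002,0.004,0.23],[0,0,0]],[[-0.002,0.004,0.32],[0,0,0]],[[-0.002,0.004,0.38],[0,0,0]],[[-0.002,0.004,0.41],[0,0,0]],[[-0.002,0.004,0.43],[0,0,0]],[[-0.002,0.004,0.438],[0,0,0]],[[-0.002,0.004,0.438],[0,0,0]],[[-0.002,0.004,0.438],[0,0,0]],[[-0.002,0.004,0.438],[0,0,0]],[[-0.002,0.004,0.438],[0,0,0]]])

```text
time: 20.22
tool_pos: [0.6042, 0.0341, 0.0426]
tcp_rot: [2.344, 2.091, 0.002]
wrist_force: [0.1, -0.3, -2.3]
width: 0.574
grip_force: 42.8
```

Emit:
play_rows(rows=[[[0,-0.003,0.003],[0,0,0]],[[0,-0.003,0.006],[0,0,0]],[[0,-0.003,0.006],[0,0,0]],[[0,-0.003,0.006],[0,0,0]]])

```text
time: 20.55
tool_pos: [0.6033, 0.0343, 0.0415]
tcp_rot: [2.344, 2.091, 0.001]
wrist_force: [-1.2, 0.9, 7.0]
width: 0.576
grip_force: 43.1
```

Emit:
play_rows(rows=[[[0,0,0],[0,0,0]],[[0,0,0],[0,0,0]],[[0,0,0],[0,0,0]],[[0,0,0],[0,0,0]],[[0,0,0],[0,0,0]],[[0,0,0],[0,0,0]]], claw=1)

```text
time: 21.05
tool_pos: [0.6026, 0.0343, 0.0401]
tcp_rot: [-2.344, -2.091, 0.0]
wrist_force: [-0.1, -0.8, -1.0]
width: 1.0
grip_force: 0.0
```

Emit:
play_rows(rows=[[[0,0,-0.06],[0,0,0]],[[0,0,-0.15],[0,0,0]],[[0,0,-0.27],[0,0,0]],[[0,0,-0.39],[0,0,0]],[[0,0,-0.44],[0,0,0]],[[0,0,-0.44],[0,0,0]],[[0,0,-0.44],[0,0,0]]])

```text
time: 21.63
tool_pos: [0.6031, 0.0343, 0.1505]
tcp_rot: [2.344, 2.091, 0.002]
wrist_force: [0.3, 0.3, -0.9]
width: 1.002
grip_force: 0.0
```

```bash
python3 go.py mid 0.15
```

```text
[-0.6079 -0.6232  0.0011] [ 0.0017 -0.0004  0.1424]
```

Emit:
play_rows(rows=[[[-0.05,-0.05,0],[0,0,0.03]],[[-0.15,-0.15,0],[0,0,0.06]],[[-0.25,-0.26,0],[0,0,0.1]],[[-0.35,-0.36,0],[0,0,0.14]],[[-0.45,-0.46,0],[0,0,0.14]],[[-0.55,-0.56,0],[0,0,0.14]],[[-0.6,-0.615,0],[0,0,0.14]],[[-0.608,-0.623,0],[0,0,0.14]],[[-0.608,-0.623,0],[0,0,0.14]],[[-0.608,-0.623,0],[0,0,0.14]],[[-0.608,-0.623,0],[0,0,0.14]],[[-0.608,-0.623,0],[0,0,0.14]]])

```text
time: 22.63
tool_pos: [0.4315, -0.0985, 0.15]
tcp_rot: [-2.454, -1.96, 0.0]
wrist_force: [0.9, 0.7, 0.3]
width: 0.999
grip_force: 0.0
```

```bash
python3 look.py w7; python3 go.py mid 0.026
```

```text
[318.3793 245.9483] 4381.5 rect@.04 [ 0.4272 -0.1012] cen@.045 [ 0.4294 -0.1004]
[549.8661 128.5055] 9047.0 rect@.04 [ 0.606  -0.0529] cen@.045 [ 0.6037 -0.0499]
[540.  20.] 2747.5 rect@.04 [0.6019 0.0163] cen@.045 [0.5906 0.0199]
[-0.0026 -0.0013  0.4963] [-0.0003 -0.0003  0.004 ]
```

Emit:
play_rows(rows=[[[-0.005,-0.004,0.05],[0,0,0]],[[-0.005,-0.004,0.15],[0,0,0]],[[-0.005,-0.004,0.25],[0,0,0]],[[-0.005,-0.004,0.35],[0,0,0]],[[-0.005,-0.004,0.44],[0,0,0]],[[-0.005,-0.004,0.485],[0,0,0]],[[-0.005,-0.004,0.496],[0,0,0]],[[-0.005,-0.004,0.496],[0,0,0]],[[-0.005,-0.004,0.496],[0,0,0]]])

```text
time: 23.43
tool_pos: [0.4304, -0.1, 0.0268]
tcp_rot: [2.455, 1.96, 0.001]
wrist_force: [-0.9, -0.6, 0.3]
width: 0.999
grip_force: 0.0
```

Emit:
play_rows(rows=[[[0,0,0],[0,0,0]],[[0,0,0],[0,0,0]],[[0,0,0],[0,0,0]],[[0,0,0],[0,0,0]],[[0,0,0],[0,0,0]],[[0,0,0],[0,0,0]],[[0,0,0],[0,0,0]],[[0,0,0],[0,0,0]]], claw=-1)

```text
time: 24.1
tool_pos: [0.4304, -0.1003, 0.0275]
tcp_rot: [2.455, 1.958, 0.002]
wrist_force: [-0.3, -0.1, 5.9]
width: 0.576
grip_force: 41.0
```

Emit:
play_rows(rows=[[[0,0,-0.06],[0,0,0]],[[0,0,-0.18],[0,0,0]],[[0,0,-0.3],[0,0,0]],[[0,0,-0.42],[0,0,0]],[[0,0,-0.52],[0,0,0]],[[0,0,-0.52],[0,0,0]],[[0,0,-0.52],[0,0,0]]])

```text
time: 24.68
tool_pos: [0.4306, -0.1005, 0.1578]
tcp_rot: [2.453, 1.957, 0.004]
wrist_force: [0.0, 0.4, -2.4]
width: 0.576
grip_force: 42.3
```

```bash
python3 go.py b 0.155
```

```text
[1.018  0.5166 0.0133] [ 0.0052  0.0006 -0.1396]
```

Emit:
play_rows(rows=[[[0.05,0.025,0],[0,0,-0.02]],[[0.15,0.075,0],[0,0,-0.04]],[[0.27,0.135,0],[0,0,-0.06]],[[0.38,0.19,0],[0,0,-0.08]],[[0.5,0.25,0],[0,0,-0.1]],[[0.62,0.31,0],[0,0,-0.12]],[[0.74,0.37,0],[0,0,-0.14]],[[0.86,0.43,0],[0,0,-0.14]],[[0.95,0.48,0],[0,0,-0.14]],[[0.99,0.505,0],[0,0,-0.14]],[[0.99,0.515,0],[0,0,-0.14]],[[0.99,0.515,0],[0,0,-0.14]],[[0.99,0.515,0],[0,0,-0.14]],[[0.99,0.515,0],[0,0,-0.14]],[[0.99,0.515,0],[0,0,-0.14]]])

```text
time: 25.93
tool_pos: [0.609, 0.1115, 0.1561]
tcp_rot: [-2.345, -2.09, 0.001]
wrist_force: [0.2, 1.4, -1.2]
width: 0.576
grip_force: 42.3
```

```bash
python3 rim.py w8 0.0268; python3 go.py b 0.0415
```

```text
pos [0.6095 0.1119 0.1565] rim px 322.5 239 rim in tool mm [25.5046 -0.3407 26.8023]
[0.0282 0.0098 0.4604] [ 0.0005 -0.0001 -0.0003]
```

View pics/w8.png

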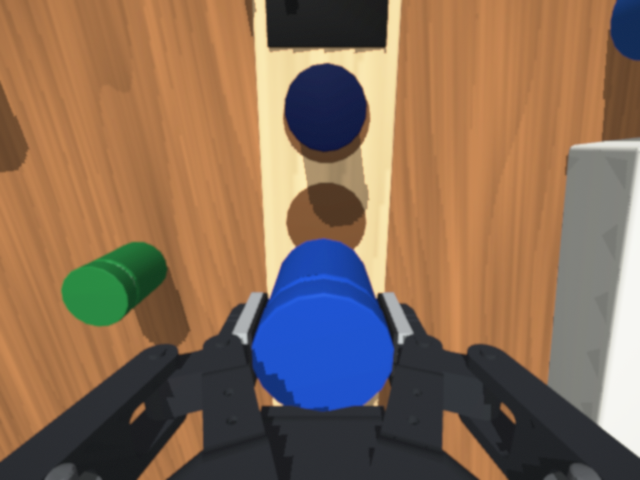

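The mid jar is held centred, with its rim at (322,239). Mark b is free at (326,215), and the dark jar stands centred on mark a at (326,108).

Emit:
play_rows(rows=[[[0.015,0.006,0],[0,0,0]],[[0.028,0.01,0.05],[0,0,0]],[[0.028,0.01,0.14],[0,0,0]],[[0.028,0.01,0.24],[0,0,0]],[[0.028,0.01,0.33],[0,0,0]],[[0.028,0.01,0.39],[0,0,0]],[[0.028,0.01,0.43],[0,0,0]],[[0.028,0.01,0.45],[0,0,0]],[[0.028,0.01,0.458],[0,0,0]],[[0.028,0.01,0.458],[0,0,0]],[[0.028,0.01,0.458],[0,0,0]],[[0.028,0.01,0.458],[0,0,0]],[[0.028,0.01,0.458],[0,0,0]]])

```text
time: 27.27
tool_pos: [0.6138, 0.1195, 0.0423]
tcp_rot: [2.344, 2.091, 0.002]
wrist_force: [1.1, 0.1, -2.0]
width: 0.581
grip_force: 42.5
```

```bash
python3 go.py b 0.0408
```

```text
[-0.0023 -0.0027  0.0062] [ 0.0017 -0.0005  0.0005]
```

Emit:
play_rows(rows=[[[-0.002,-0.003,0.003],[0,0,0]],[[-0.002,-0.003,0.006],[0,0,0]],[[-0.002,-0.003,0.006],[0,0,0]],[[-0.002,-0.003,0.006],[0,0,0]]])

```text
time: 27.6
tool_pos: [0.6131, 0.1191, 0.0415]
tcp_rot: [2.344, 2.091, 0.002]
wrist_force: [-2.0, -0.0, 5.6]
width: 0.575
grip_force: 42.9
```

Emit:
play_rows(rows=[[[0,0,0],[0,0,0]],[[0,0,0],[0,0,0]],[[0,0,0],[0,0,0]],[[0,0,0],[0,0,0]],[[0,0,0],[0,0,0]],[[0,0,0],[0,0,0]]], claw=1)

```text
time: 28.1
tool_pos: [0.6123, 0.1189, 0.0401]
tcp_rot: [-2.344, -2.091, 0.0]
wrist_force: [-0.2, 1.1, 0.4]
width: 1.003
grip_force: 0.0
```

Emit:
play_rows(rows=[[[0,0,-0.06],[0,0,0]],[[0,0,-0.15],[0,0,0]],[[0,0,-0.27],[0,0,0]],[[0,0,-0.39],[0,0,0]],[[0,0,-0.5],[0,0,0]],[[0,0,-0.6],[0,0,0]],[[0,0,-0.6],[0,0,0]]])

```text
time: 28.68
tool_pos: [0.6163, 0.1195, 0.1975]
tcp_rot: [2.34, 2.087, 0.015]
wrist_force: [1.6, 0.4, 0.6]
width: 0.999
grip_force: 0.0
```

Emit:
play_rows(rows=[[[-0.1,-0.1,0],[0,0,0]],[[-0.2,-0.2,0],[0,0,0]],[[-0.3,-0.3,0],[0,0,0]],[[-0.4,-0.4,0],[0,0,0]],[[-0.5,-0.5,0],[0,0,0]],[[-0.6,-0.55,0],[0,0,0]],[[-0.7,-0.55,0],[0,0,0]],[[-0.8,-0.55,0],[0,0,0]],[[-0.9,-0.55,0],[0,0,0]],[[-1.0,-0.55,0],[0,0,0]],[[-1.0,-0.55,0],[0,0,0]],[[-1.0,-0.55,0],[0,0,0]]])

```text
time: 29.68
tool_pos: [0.4469, -0.1146, 0.1898]
tcp_rot: [-2.347, -2.088, 0.0]
wrist_force: [0.3, -0.1, -0.6]
width: 0.996
grip_force: 0.0
```

Run:
```python
from h import *
from workcell import cams
for n in ('top','side'):
    c=cams.read_camera(n); im=c['image']; K,T=c['K'],c['T']; cv2.imwrite(f'pics/{n}2.png',im[:,:,::-1])
    hsv=cv2.cvtColor(cv2.GaussianBlur(im,(3,3),0),cv2.COLOR_RGB2HSV); H,S,V=[hsv[...,i].astype(int) for i in range(3)]
    for q,a,k in blob((H>95)&(H<130)&(S>30)&(V>25)):
        p=cast(q,K,T,.05)[:2]
        if .55<p[0]<.68 and -.1<p[1]<.25: print(n,q,a,p)
```

```text
top [367.  203.5] 311.0 [ 0.5941 -0.0496]
top [333.5 199.5] 350.0 [0.6039 0.036 ]
top [300.  195.5] 335.0 [0.6137 0.1215]
top [267.5 192. ] 247.5 [0.6222 0.2043]
side [294.7561 218.2946] 2437.0 [0.6093 0.0848]
```

```bash
python3 -c "
import cv2,numpy as np
a=cv2.imread('pics/top2.png')[150:340,130:480];b=cv2.imread('pics/side2.png')[100:400,170:500]
a=cv2.resize(a,(600,326));b=cv2.resize(b,(300,272));o=np.zeros((600,600,3),np.uint8);o[:326]=a;o[328:600,:300]=b;cv2.imwrite('pics/f.png',o)"
```

```text
(no output)
```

View pics/f.png

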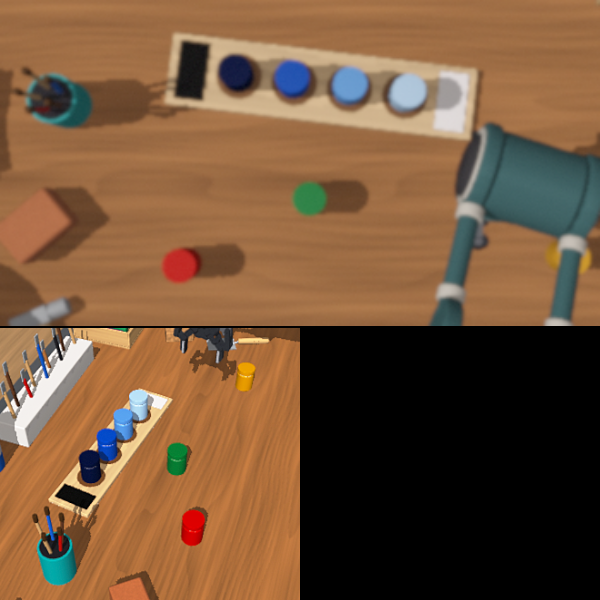

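All four jars stand upright on their marks, within about 2.5 mm of centre. From black to white they run dark (235,72), mid (293,78), light (350,85), pale (408,93). The pot is in its original place and the gripper is clear of everything.

```bash
python3 -c "
from workcell import bot
print(bot.finish_job())"
```

```text
the job is handed in; nothing more can be done
None
```

I handed the job in at about 30 s: the four blue jars stand upright in shade order, palest by the white tile and darkest by the black, each within about 2.5 mm of its mark's centre by the top camera, and the brush pot is untouched.

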